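# Test and reset the polisher stop, then hold its run slide at the mark

### The arm

A 7-joint arm with a two-finger parallel gripper is mounted at the origin on the work surface. World frame = base frame: x ahead of the robot, y to its left, z up, the work surface at z = 0. Lengths are in mm, angles in degrees, forces in N, time in s.
With the tool pointing down it reaches from about 425 to 825 mm from the base axis. Payload 3.6 kg.
Tool frame: the origin (TCP) lies at the very end of the fingers, on their centre line; the grasp point (between the pads) lies 19 mm behind it; z points along the fingers, y is the line along which they close (so a half turn about z gives the same grasp; the last joint's range is limited). The gripper opens to 93 mm and grips with 3 to 60 N. Pads are 15 mm wide; open, the fingers measure 128 mm over their backs; the gripper's body (75 mm by 188 mm) begins 65 mm behind the grasp point.
Start: joints at [63.799, 35.231, -0.722, 81.555, 0.464, 63.22, -2.315], TCP at [271.446, -590.575, 218.64] pointing down, gripper open.
Joint ranges: [-178.69, 178.69], [-17.37, 117.87], [-77.05, 75.6], [15.02, 138.74], [-78.02, 258.01], [0.78, 113.62], [-162.83, 162.83]. Speed limits (degrees/s): [159.86, 159.86, 180, 180, 180, 180, 180].

### API

Orientations are given as [roll, pitch, yaw] about the fixed x, y, z axes, in that order (R = Rz(yaw) Ry(pitch) Rx(roll)).
In Python, from plant import * gives the robot as it stands. The module is installed in compiled form; this text tells all that it offers.
- The arm moves only by the shell command python3 -m creep 'ROWS' [OPENING] [FORCE]. ROWS is a JSON object of lists of equal length, an entry for each row: "xyz": the shift along the tool's x, y, z in cm, a list of three; "angular": the turn, a rotation vector about the tool's x, y, z in degrees, a list of three. In form: {"xyz": [[tx, ty, tz], ...], "angular": [[rx, ry, rz], ...]}. A call has 1 to 5 rows; each row is the pose to reach, as a shift and turn from the pose commanded when the call began, along the tool's axes at that moment; what a row does not reach only later rows make up. A row lasts 1/8 s, in which the tool goes at most 62.5 mm and 10.7 degrees, less where a joint would pass 70% of its speed; a pose out of reach is approached as far as the arm can. A call with a gripper value outside its range is refused whole. OPENING is the opening, from 0 (shut) to 1 (fully open), set as the call begins (- or left out, the last holds). The fingers move at their own pace and stop on an object; FORCE is the grip in N (left out, the last holds). Time passes only in rows, so rows that repeat a pose let the fingers close. It gives the time, the measured TCP pose, the force, the opening and the grip force at its end, in the units of the state.
- sense(): the state, without advancing time (a new reading comes with each control period).
- snapshot(name): name is "side" or "top" or "wrist"; returns a dict with "pixels" (420x560x3 uint8, red, green, blue), "range_z" (420x560 float32, mm along the optical axis (not along the pixel's ray), 0 where there is no reading), "vertical_fov" (degrees; the focal length in pixels is half the picture's height over the tangent of half this angle, whatever the lens; pixels are square), "cx", "cy" (the principal point, pixels), "origin" and "orientation" of the camera in the world. Camera axes: x right, y down, z forward; pixel columns grow to the right and rows downward; lengths in mm; the calibration is good to about 2 mm. A picture is of the moment at which its call begins.
- sign_off(): hands the job in; it is judged then, once.
The state is a dict: "t": time; "q": joint angles; "qd": joint speeds; "joint_efforts": joint torques, N m; "eef_pos": TCP position; "ee_rot": TCP orientation; "force": force on the tool from outside, world axes, zero at the start; "moment": the same for the moment, N m; "grip_width": finger opening in mm; "grasp_force": force on a finger pad.
Only numpy, scipy, OpenCV 4.12 (cv2) and the standard library are available. Lean on these libraries where they do the work, as an engineer would, in place of code of your own. Each camera call takes 0.05 s, during which the arm holds its last target. There are 200 camera calls.

### The job

Give the polishing spindle its start-up check: press the mushroom stop button all the way down and let it come back up, then grip its head and turn it clockwise (seen from above) to its end stop to reset it. Then grip the upright knob of the spring-return run slide, pull it out until the slide's pointer lines up with the mark on the side clamp, and finish while still holding it there (letting go would let it spring back). Do not disturb the other things on the bench.

Things in the scene. Friction and masses are not known exactly. Their poses are not given: they have to be found in the camera images.
- stop_box: grey square stop box fixed to the bench, 84 x 84 mm, 45 mm high; origin at the centre of its underside, z up. In the middle of its top, on a thin steel neck, sits the black mushroom head: a fluted round head 40 mm in diameter and 22 mm tall, its underside 67 mm and its top 89 mm above the bench when up, with a white line on top.
- stop_top (a point): centre of the flat top of the mushroom head, on its axis; the middle of the head's gripping height is 11 mm below this point. It sinks with the head; its axes turn with the head.
- stop_press (a joint): how far the mushroom head is pressed down, m: 0 up, 0.007 fully down; its spring takes 2.5 N to start and 6 N when fully down, and brings the head back up when released.
- stop_turn (a joint): turn of the mushroom head, rad, growing clockwise seen from above: starts between 0 and 0.2, end stop (reset) at 1.2; light friction (0.06 N m), stays where it is left. Pressing does not turn it. The two dark ticks on the box top show where the white line points at 0 and at the end stop.
- slide_base: run slide unit fixed to the bench: aluminium base 250 mm long (along its x) and 72 mm wide with two side rails, 24 mm high (36 mm at the steel block on its +x end); origin at the centre of its underside. The carriage between the rails is pulled towards the base's -x.
- pull_knob (a point): upright round black knob 20 mm in diameter and 44 mm tall on the steel carriage; origin at its centre, half-way up (48 mm above the bench; carriage top at 26 mm, knob top at 70 mm). Axes parallel to the base; the knob is pulled along its own -x.
- run_slide: the sliding carriage with its knob and pointer; steel block 50 x 38 mm, top 26 mm above the bench; origin on the bench plane below the knob's axis, axes parallel to the base. It slides along its own x only: home at 60 mm on the +x side of the base's origin, pulled at most 100 mm towards -x. The return spring pulls it back home with 4 N plus 80 N per m, so about 6 to 11 N at the mark.
- pointer (a point): tip of the dark pointer bar (4 mm wide along the slide) that sticks out from the carriage over the rail on its +y side, 38 mm from the slide's centre line and 28 mm above the bench; moves with the slide, always level with the knob's axis along the slide.
- mark (a point): the mark: inner end of the narrow dark ridge (4 mm wide) on the small steel clamp standing against the base's +y side, 43 mm from the centre line, 26 mm above the bench. Axes parallel to the base. The clamp is fixed, at a different place along the slide each time, 30 to 80 mm on the pull side of the pointer's home. Lined up means that pointer and mark have the same x in these axes.
- pot: bystander, leave alone: small round clear pot, white cap, 48 mm diameter, 50 mm high; origin at centre of underside.
- bench_block: bystander, leave alone: dark steel block 75 x 60 x 24 mm lying on a round cork board (fixed, 180 mm diameter, 12 mm high); origin at centre of the block's underside.
- mandrel: bystander, leave alone: upright tapered brass mandrel, foot 44 mm diameter, 85 mm high; origin at centre of underside.
- wax_bar: bystander, leave alone: reddish bar of polishing wax, 100 x 36 x 30 mm; origin at centre of underside.
There are look-alikes about, which are no part of the job. Several things have the shape of the stop_box; the one meant has the colours described above.

How it is judged (in metres and radians):
On the way, in this order (a step that is already met when the one before it is completed fails the run):
1. the mushroom head is pressed down (at least 5.5 of its 7 mm) (value of joint stop_press above 0.0055 m), for 0.1 s.
2. the head is let back up (within 2 mm), not yet turned (value of joint stop_press below 0.002 m and value of joint stop_turn below 0.5 rad), for 0.1 s.
3. the head is turned clockwise to its end stop (past 1.05 of 1.2 rad) (value of joint stop_turn above 1.05 rad), for 0.1 s.
4. the slide's pointer is held at the mark (within 5 mm) by the fingers on the knob (x of pointer in the frame of mark between -0.005 and 0.005 m and contact force between the fingers and run_slide above 2 N), for 0.3 s.
At the end, for the whole second after the job is handed in: The fingers still hold the pull knob (contact over 2 N) with the pointer within 5 mm of the mark along the slide and the slide still (under 10 mm/s); the mushroom head is up (within 2 mm) and turned to its end stop (past 1.05 of 1.2 rad) (all of step 4 and linear speed of run_slide below 0.01 m/s and value of joint stop_turn above 1.05 rad and value of joint stop_press below 0.002 m); the arm keeps its last pose, push and grip.
It fails at once if the small round clear pot with white cap is moved more than 20 mm or tipped (distance of pot from where it was at the start of the episode above 0.02 m or angle between pot's own z axis and vertical above 0.4 rad).
It fails at once if the dark steel bench block is moved more than 20 mm or tipped (distance of bench_block from where it was at the start of the episode above 0.02 m or angle between bench_block's own z axis and vertical above 0.4 rad).
It fails at once if the upright tapered brass mandrel is moved more than 20 mm or tipped (distance of mandrel from where it was at the start of the episode above 0.02 m or angle between mandrel's own z axis and vertical above 0.4 rad).
It fails at once if the brownish-red bar of polishing wax is moved more than 20 mm or tipped (distance of wax_bar from where it was at the start of the episode above 0.02 m or angle between wax_bar's own z axis and vertical above 0.4 rad).
It also fails if it takes over 54 s, if anything falls off the work surface, if the arm or the gripper's body presses on something with over 40 N, if the wrist force passes 120 N, or if a joint passes its speed limit or range.

## Working session

There is one attempt and no reset: what is moved stays moved. The work goes in short steps, Python scripts to look and compute and a shell command to move; the robot and the scene stay as the last step left them, time stands still between calls to the robot, and variables do not carry over. Pictures are saved under pics/ and viewed, at most 10 in all, crops included, and the job is handed in when it is done.

```bash
mkdir -p pics
cat > h.py <<'E'
from plant import *
import numpy as np, cv2
from scipy.spatial.transform import Rotation as R
def Rm(o): 
    o=np.array(o,float)
    return o if o.shape==(3,3) else R.from_euler('xyz',o,degrees=True).as_matrix()
def save(s,n,crop=None,k=1):
    p=s["pixels"][...,::-1]
    if crop: a,b,c,d=crop; p=p[b:d,a:c]
    cv2.imwrite('pics/'+n,cv2.resize(p,None,fx=k,fy=k,interpolation=cv2.INTER_CUBIC))
def f(s): return s["pixels"].shape[0]/2/np.tan(np.radians(s["vertical_fov"])/2)
def ray(s,u,v,z):
    d=Rm(s["orientation"])@np.array([(u-s["cx"])/f(s),(v-s["cy"])/f(s),1]); o=np.array(s["origin"])
    return o+d*(z-o[2])/d[2]
def pt(s,u,v):
    D=float(s["range_z"][int(v),int(u)]); return np.array(s["origin"])+Rm(s["orientation"])@(D*np.array([(u-s["cx"])/f(s),(v-s["cy"])/f(s),1]))
def cloud(s):
    v,u=np.mgrid[:420,:560]; D=s["range_z"]
    return np.stack([(u-s["cx"])/f(s)*D,(v-s["cy"])/f(s)*D,D],-1)@Rm(s["orientation"]).T+np.array(s["origin"])
E
python3 - <<'E'
from h import *
import pickle
print(sense())
for n in("side","top","wrist"):
    s=snapshot(n); pickle.dump(s,open(n+'.pkl','wb')); save(s,n+'0.png'); print(n,s["origin"],s["orientation"],s["vertical_fov"],s["cx"],s["cy"])
E
```

```text
{'t': 0.0, 'q': array([63.79649432, 35.28840047, -0.72150117, 81.63818623,  0.4635675 ,
       63.2198322 , -2.31223831]), 'qd': array([-0.07122994,  0.03510007, -0.01453764, -0.01590615,  0.00052794,
       -0.02950731,  0.03148822]), 'joint_efforts': array([ 2.09284717e-04, -4.58935118e+01,  2.09097960e-01, -1.65742868e+01,
       -6.10992545e-02,  2.04786868e-02,  2.16973995e-04]), 'eef_pos': array([ 271.13700777, -589.8987506 ,  217.50900044]), 'ee_rot': array([-1.79856470e+02,  2.31495934e-03,  2.46901222e+01]), 'force': array([ 0.41102014, -0.19194493,  0.01191583]), 'moment': array([ 0.01395095, -0.01442019, -0.01162608]), 'grasp_force': 0.0, 'grip_width': 92.88200397311059}
side [ 284.93641684 -723.24973897  960.71294386] [-139.19350182   -0.68166225  -20.91397092] 52.2287120646713 279.53307803181406 209.62480319521586
top [ 308.39510336  -15.29839101 1466.56766548] [-169.74198145   -0.20218605  -88.55857405] 43.77304607044663 288.32632148188065 206.2298938326515
wrist [ 335.95719925 -561.22029257  383.65604344] [ 1.65099190e+02  1.59797875e-01 -6.53507483e+01] 61.96976385323288 272.41863516544436 203.38783598178566
```

View pics/top0.png

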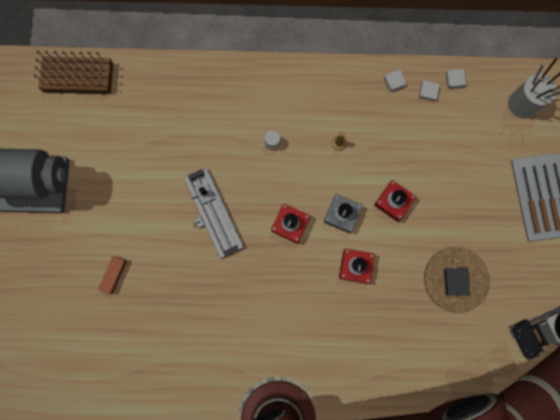

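View pics/side0.png

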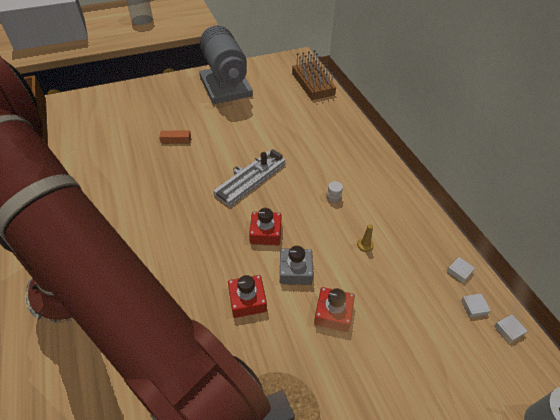

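Top view: the stop-box shapes are red at (291,223), (396,200) and (358,266), and grey at (344,213). I choose the grey one. The slide runs from (197,175) to (232,250), with its knob at about (203,190) and the clamp at about (200,224). Next I'll measure both and take one close crop.

Run:
```python
from h import *
import pickle
s=pickle.load(open('top.pkl','rb')); 
save(s,'crop1.png',(180,160,380,270),4)
C=cloud(s)
# head: points at z 80..95 near grey box
u0,v0=344,213
P=C[v0-25:v0+25,u0-25:u0+25].reshape(-1,3)
h=P[(P[:,2]>80)&(P[:,2]<96)]; print('head',h.mean(0),np.ptp(h,0),len(h), cv2.minEnclosingCircle(h[:,:2].astype(np.float32)))
b=P[(P[:,2]>38)&(P[:,2]<50)]; print('box',cv2.minAreaRect(b[:,:2].astype(np.float32)),len(b))
P=C[160:265,175:255].reshape(-1,3)
k=P[(P[:,2]>60)&(P[:,2]<78)]; print('knob',k.mean(0),np.ptp(k,0),len(k))
b=P[(P[:,2]>18)&(P[:,2]<30)]; print('base',cv2.minAreaRect(b[:,:2].astype(np.float32)),len(b))
e=P[(P[:,2]>32)&(P[:,2]<39)]; print('endblock',e.mean(0),len(e))
for n,(u,v) in dict(pot=(272,138),mandrel=(339,142),red1=(291,223),red2=(396,200),red3=(358,266),wax=(112,275)).items(): print(n,pt(s,u,v).round())
```

```text
head [ 551.51914946 -165.67020656   88.8534192 ] [39.18578141 38.09945254 15.49003554] 181 ((552.533935546875, -165.7386474609375), 20.670249938964844)
box ((552.0792846679688, -166.1989288330078), (84.13420867919922, 84.5656509399414), 67.81389617919922) 652
knob [599.83299078 222.99362115  69.13134645] [18.32105379 18.63721409 12.31588204] 44
base ((540.952880859375, 209.66766357421875), (251.38470458984375, 97.34801483154297), 27.056121826171875) 1180
endblock [632.78601527 239.95074956  35.30794431] 82
pot [759.  37.  51.]
mandrel [ 757. -153.   35.]
red1 [512. -22.  90.]
red2 [ 582. -302.   90.]
red3 [ 403. -201.   85.]
wax [366. 461.  33.]
```

View pics/crop1.png

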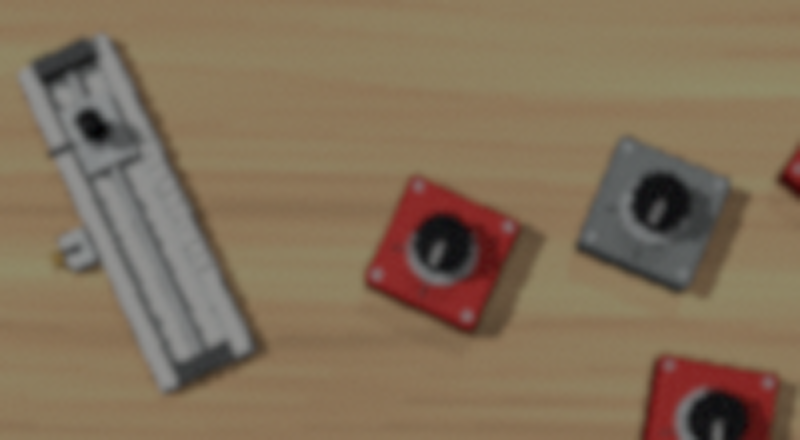

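Crop: the grey box with the black head is at crop (655,210). The head measures 40 mm, its top is at z 89 and the box is 84 mm, all matching the description. Slide knob is at crop (95,125), the pointer at (60,150) and the clamp ridge at about (78,245). Moving to the stop now.

```bash
python3 -m creep '{"xyz":[[43.2,-26.8,5],[43.2,-26.8,5],[43.2,-26.8,5],[43.2,-26.8,5],[43.2,-26.8,5]],"angular":[[0,0,-70],[0,0,-70],[0,0,-70],[0,0,-70],[0,0,-70]]}' 0 20
cat >> h.py <<'E'
def go(x,y,z,yaw):
    s=sense(); M=Rm(s["ee_rot"]); p=np.array(s["eef_pos"])
    T=R.from_euler('xyz',[180,0,yaw],degrees=True).as_matrix()
    print('t',s["t"],p.round(1),np.round(s["ee_rot"],1),'F',np.round(s["force"],1),'w',round(s["grip_width"],1),'g',round(s["grasp_force"],1),'q',np.round(s["q"],0))
    print('cm',(M.T@(np.array([x,y,z])-p)/10).round(2),'deg',R.from_matrix(M.T@T).as_rotvec(degrees=True).round(1))
E
python3 -c "
from h import *
go(552.3,-166,130,95)"
```

```text
t: 0.78
eef_pos: [443.9, -329.5, 187.9]
ee_rot: [180.0, 0.0, 78.7]
force: [-0.0, 0.1, -0.7]
grip_width: 47.7
grasp_force: 0.0
t 0.775 [ 443.9 -329.5  187.9] [180.    0.   78.7] F [-0.   0.1 -0.7] w 47.7 g 0.0 q [ 45.  29. -16. 100.  10.  52.  13.]
cm [18.16  7.44  5.79] deg [  0.    0.  -16.3]
```

```bash
python3 -m creep '{"xyz":[[18.16,7.44,5.8],[18.16,7.44,5.8],[18.16,7.44,5.8],[18.16,7.44,5.8],[18.16,7.44,5.8]],"angular":[[0,0,-16.3],[0,0,-16.3],[0,0,-16.3],[0,0,-16.3],[0,0,-16.3]]}'
python3 - <<'E'
from h import *
go(552.3,-166,95,95)
s=snapshot("wrist"); save(s,'w1.png'); C=cloud(s).reshape(-1,3)
h=C[(C[:,2]>84)&(C[:,2]<95)&(np.hypot(C[:,0]-552,C[:,1]+166)<60)]; print(h.mean(0),len(h),cv2.minEnclosingCircle(h[:,:2].astype(np.float32)))
E
```

```text
t: 1.4
eef_pos: [552.5, -167.5, 129.5]
ee_rot: [-179.9, -0.0, 94.8]
force: [0.8, -0.2, -0.4]
grip_width: 1.1
grasp_force: 0.0
t 1.4 [ 552.5 -167.5  129.5] [-179.9   -0.    94.8] F [ 0.8 -0.2 -0.4] w 1.1 g 0.0 q [ 27.  36. -19. 100.  15.  47.   6.]
cm [ 0.15 -0.    3.45] deg [-0.1 -0.  -0.2]
[ 553.7492519  -162.11000321   88.65391902] 2476 ((554.181884765625, -166.67578125), 20.853384017944336)
```

View pics/w1.png

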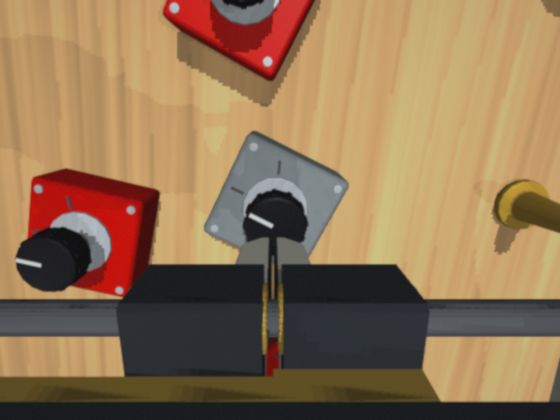

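The wrist view shows the shut fingers over the grey box's head at (275,220). The white line at (260,220) points at the left tick (237,190), so the turn is still near 0. Pressing now.

```bash
python3 -m creep '{"xyz":[[0,0,3.2],[0,0,4.0],[0,0,4.5],[0,0,4.7],[0,0,4.75]],"angular":[[0,0,0],[0,0,0],[0,0,0],[0,0,0],[0,0,0]]}'
python3 -c "
from h import *
go(553,-166.5,81,95)"
```

```text
t: 2.08
eef_pos: [552.6, -169.7, 83.6]
ee_rot: [180.0, 0.1, 94.6]
force: [-2.5, -2.4, 5.5]
grip_width: 0.4
grasp_force: 2.3
t 2.075 [ 552.6 -169.7   83.6] [1.80e+02 1.00e-01 9.46e+01] F [-2.5 -2.4  5.5] w 0.4 g 2.3 q [ 26.  39. -18. 102.  17.  42.   4.]
cm [0.31 0.07 0.25] deg [ 0.   0.1 -0.4]
```

```bash
python3 -m creep '{"xyz":[[0,0,0.2],[0,0,0.35],[0,0,0.35],[0,0,0.35]],"angular":[[0,0,0],[0,0,0],[0,0,0],[0,0,0]]}'
python3 -c "
from h import *
go(553,-166.5,81,95)"
```

```text
t: 2.58
eef_pos: [553.0, -169.5, 82.2]
ee_rot: [179.9, 0.2, 94.7]
force: [-6.6, -2.7, 16.0]
grip_width: 0.2
grasp_force: 8.5
t 2.575 [ 553.  -169.5   82.2] [179.9   0.2  94.7] F [-6.6 -2.7 16. ] w 0.2 g 8.5 q [ 26.  39. -17. 102.  17.  41.   4.]
cm [0.3  0.03 0.11] deg [ 0.1  0.2 -0.3]
```

Bottomed at 16 N. Lifting and opening.

```bash
python3 -m creep '{"xyz":[[0,0,-1.5],[0,0,-3],[0.3,0,-3.5],[0.3,0,-3.5],[0.3,0,-3.5]],"angular":[[0,0,0],[0,0,0],[0,0,0],[0,0,0],[0,0,0]]}' 1
python3 - <<'E'
from h import *
s=snapshot("wrist"); save(s,'w2.png'); C=cloud(s).reshape(-1,3)
h=C[(C[:,2]>84)&(C[:,2]<95)&(np.hypot(C[:,0]-552,C[:,1]+166)<30)]; print(h.mean(0),len(h),cv2.minEnclosingCircle(h[:,:2].astype(np.float32)))
go(552.8,-166.5,60,95)
E
```

```text
t: 3.2
eef_pos: [551.9, -165.1, 113.5]
ee_rot: [-179.9, -0.0, 94.7]
force: [-0.1, -0.1, 0.6]
grip_width: 45.9
grasp_force: 0.0
[ 553.90705496 -165.30405134   88.66034254] 3486 ((554.0469360351562, -166.86953735351562), 21.201642990112305)
t 3.25 [ 551.9 -165.2  113.5] [-179.9   -0.    94.7] F [0.3 0.5 0.4] w 50.1 g 0.0 q [ 26.  37. -19. 101.  16.  45.   5.]
cm [-0.14  0.09  5.35] deg [-0.1 -0.  -0.3]
```

```bash
python3 -m creep '{"xyz":[[-0.14,0.1,0],[-0.14,0.1,0],[-0.14,0.1,2],[-0.14,0.1,5.2],[-0.14,0.1,5.2]],"angular":[[0,0,0],[0,0,0],[0,0,0],[0,0,0],[0,0,0]]}' 1
python3 -m creep '{"xyz":[[0,0,0],[0,0,0],[0,0,0],[0,0,0],[0,0,0]],"angular":[[0,0,0],[0,0,0],[0,0,0],[0,0,0],[0,0,0]]}' 0 20
python3 -c "
from h import *
go(552.8,-166.5,60,95)"
```

```text
t: 3.88
eef_pos: [551.4, -166.3, 60.1]
ee_rot: [-179.7, -0.1, 94.7]
force: [-1.0, -0.1, -0.3]
grip_width: 92.9
grasp_force: 0.0
t: 4.5
eef_pos: [553.4, -166.6, 62.3]
ee_rot: [180.0, 0.0, 94.7]
force: [0.0, -0.3, 0.3]
grip_width: 47.4
grasp_force: 0.0
t 4.5 [ 553.4 -166.6   62.3] [180.    0.   94.7] F [ 0.  -0.3  0.3] w 47.4 g 0.0 q [ 25.  41. -17. 103.  18.  39.   3.]
cm [ 0.02 -0.06  0.23] deg [ 0.   0.  -0.3]
```

```bash
python3 -m creep '{"xyz":[[0,0,0.1],[0,0,0.1],[0,0,0.1]],"angular":[[0,0,0],[0,0,0],[0,0,0]]}' 0 20
python3 -m creep '{"xyz":[[0,0,0],[0,0,0],[0,0,0],[0,0,0],[0,0,0]],"angular":[[0,0,8],[0,0,16],[0,0,24],[0,0,32],[0,0,40]]}'
```

```text
t: 4.88
eef_pos: [554.1, -166.6, 61.4]
ee_rot: [179.9, 0.0, 94.7]
force: [0.8, 0.2, 2.6]
grip_width: 39.3
grasp_force: 20.0
t: 5.5
eef_pos: [553.9, -166.5, 61.4]
ee_rot: [179.9, -0.0, 54.5]
force: [1.2, 0.1, 1.7]
grip_width: 39.8
grasp_force: 20.0
```

```bash
python3 -m creep '{"xyz":[[0,0,0],[0,0,0],[0,0,0],[0,0,0],[0,0,0]],"angular":[[0,0,8],[0,0,16],[0,0,22],[0,0,28],[0,0,32]]}'
python3 -c "
from h import *
print(sense()['moment'])
s=snapshot('wrist'); save(s,'w3.png')"
```

```text
t: 6.12
eef_pos: [553.0, -166.8, 61.2]
ee_rot: [180.0, 0.1, 22.7]
force: [-2.1, -1.5, 2.5]
grip_width: 39.6
grasp_force: 20.0
[-0.30752345  0.50964695  0.46016063]
```

View pics/w3.png

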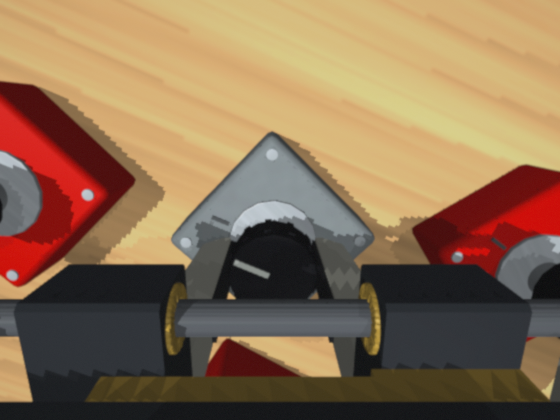

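The white line at (252,268) is parallel with the end tick at (220,221), and the 0.46 N m torque shows the end stop. Releasing, lifting and heading for the slide.

```bash
python3 -m creep '{"xyz":[[0,0,0],[0,0,0],[0,0,0],[0,0,-6],[0,0,-9]],"angular":[[0,0,0],[0,0,0],[0,0,0],[0,0,0],[0,0,0]]}' 1
python3 - <<'E'
from h import *
go(560,160,170,117)
s=snapshot("wrist"); save(s,'w4.png'); 
s=snapshot("top"); save(s,'t2.png',(300,170,390,250),6)
E
```

```text
t: 6.8
eef_pos: [554.4, -167.0, 153.4]
ee_rot: [179.9, -0.1, 22.7]
force: [1.2, -0.0, -0.4]
grip_width: 85.2
grasp_force: 0.0
t 6.8 [ 554.4 -167.   153.4] [ 1.799e+02 -1.000e-01  2.270e+01] F [ 1.2 -0.  -0.4] w 85.2 g 0.0 q [ 12.  33.   4.  99.  -3.  48. -50.]
cm [ 13.14 -29.95  -1.68] deg [  0.2  -0.  -94.3]
```

View pics/w4.png

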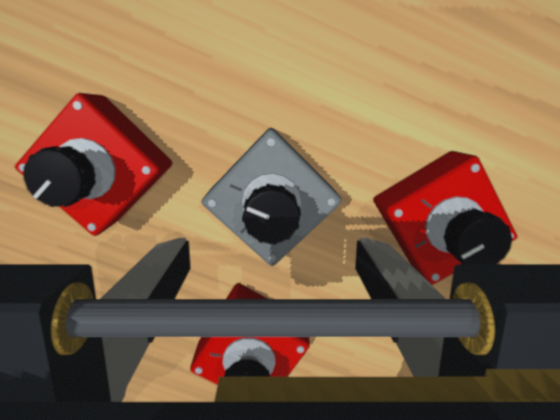

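The line at (258,212) now points at the end tick (236,187), so the reset is done and the head is up. Going to the slide.

```bash
python3 -m creep '{"xyz":[[4,-6,-3],[8,-12,-3],[11,-18,-3],[13,-24,-3],[13.14,-30,-3]],"angular":[[0,0,-10.5],[0,0,-21],[0,0,-31.5],[0,0,-42],[0,0,-52]]}' 0.5
python3 -c "
from h import *
go(590,215,170,117)"
```

```text
t: 7.52
eef_pos: [565.0, 138.4, 179.8]
ee_rot: [-179.9, -0.0, 75.0]
force: [-0.2, 0.7, 0.2]
grip_width: 48.8
grasp_force: 0.0
t 7.525 [565.  138.4 179.8] [-179.9   -0.    75. ] F [-0.2  0.7  0.2] w 48.8 g 0.0 q [ -9.  32. -11.  96.   7.  53. -37.]
cm [8.05 0.44 0.98] deg [ -0.1  -0.  -42. ]
```

```bash
python3 -m creep '{"xyz":[[3,0.4,1],[6,0.4,1],[8,0.4,1],[8,0.4,1],[8,0.4,1]],"angular":[[0,0,-10.5],[0,0,-21],[0,0,-31.5],[0,0,-42],[0,0,-42]]}' 0.5
python3 - <<'E'
from h import *
import pickle
s=snapshot("wrist"); save(s,'w5.png'); pickle.dump(s,open('w5.pkl','wb'))
C=cloud(s).reshape(-1,3)
near=np.hypot(C[:,0]-541,C[:,1]-210)<170
k=C[near&(C[:,2]>62)&(C[:,2]<75)&(np.hypot(C[:,0]-600,C[:,1]-223)<40)]; print('knob',k.mean(0),len(k),cv2.minEnclosingCircle(k[:,:2].astype(np.float32)) if len(k) else 0)
b=C[near&(C[:,2]>18)&(C[:,2]<30)]; print('base',cv2.minAreaRect(b[:,:2].astype(np.float32)),len(b))
go(599.8,223,38,117)
E
```

```text
t: 8.15
eef_pos: [589.6, 212.0, 169.5]
ee_rot: [-179.8, -0.1, 116.6]
force: [0.6, 0.1, 0.1]
grip_width: 46.0
grasp_force: 0.0
knob [602.70031078 224.36178416  69.23881949] 495 ((603.5048217773438, 223.5933380126953), 9.96848201751709)
base ((542.593017578125, 210.81231689453125), (250.1761016845703, 100.9561996459961), 26.864561080932617) 12272
t 8.2 [589.7 211.8 169.8] [-179.9   -0.   116.5] F [ 0.7 -0.2 -1.5] w 46.4 g 0.0 q [ -9.  37. -21.  89.  15.  57.  -9.]
cm [ 0.55  1.43 13.18] deg [-0.1 -0.  -0.5]
```

View pics/w5.png

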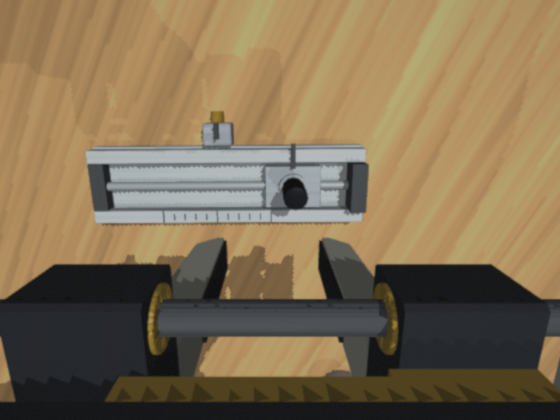

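The wrist view shows the knob at (295,192), the pointer at (293,152) and the clamp's dark ridge at (216,131). Measuring pointer-to-mark along the slide.

```bash
python3 - <<'E'
from h import *
import pickle
s=pickle.load(open('w5.pkl','rb')); g=cv2.cvtColor(s["pixels"],cv2.COLOR_RGB2GRAY).astype(float)
ax=np.array([np.cos(np.radians(26.9)),np.sin(np.radians(26.9))]); ay=np.array([-ax[1],ax[0]])
def cen(v,u0,u1):
    r=g[v,u0:u1]; w=np.clip(np.median(r)-25-r,0,None); return (w*np.arange(u0,u1)).sum()/max(w.sum(),1e-9)
P=[ray(s,cen(v,284,303),v,28)[:2] for v in range(148,162,2)]
M=[ray(s,cen(v,208,225),v,26)[:2] for v in range(127,138,2)]
for n,Q in(('ptr',P),('mark',M)):
    Q=np.array(Q); print(n,(Q@ax).round(1),(Q@ay).round(1))
for k in((599.8,223),(603.5,223.6)): print('knob',np.array(k)@ax,np.array(k)@ay)
E
python3 -m creep '{"xyz":[[0.5,1.5,4],[0.5,1.5,9],[0.5,1.5,11.5],[0.5,1.5,13],[0.5,1.5,13]],"angular":[[0,0,0],[0,0,0],[0,0,0],[0,0,0],[0,0,0]]}' 0.5
python3 -c "
from h import *
go(602,223.5,38,116.9)"
```

```text
ptr [638.7 638.4 638.7 638.8 638.8 638.6 638.8] [-38.6 -40.4 -42.1 -43.9 -45.6 -47.4 -49.1]
mark [572.  571.8 571.9 571.9 572.1 571.8] [-20.4 -22.1 -23.8 -25.5 -27.2 -28.9]
knob 635.7930984337349 -72.49948954324452
knob 639.3642101188613 -73.63841944993503
t: 8.82
eef_pos: [601.0, 223.1, 40.3]
ee_rot: [-179.9, 0.0, 116.6]
force: [0.0, 0.1, 0.7]
grip_width: 46.5
grasp_force: 0.0
t 8.825 [601.  223.1  40.3] [-179.9    0.   116.6] F [0.  0.1 0.7] w 46.5 g 0.0 q [-12.  47. -18.  92.  19.  44. -12.]
cm [-0.01  0.11  0.23] deg [-0.1  0.  -0.3]
```

Pointer to mark is 66.7 mm, inside the stated 30–80. The tool's y is the base's +x, so I pull along -y. Closing first.

```bash
python3 -m creep '{"xyz":[[0,0.1,0.2],[0,0.1,0.2],[0,0.1,0.2],[0,0.1,0.2],[0,0.1,0.2]],"angular":[[0,0,0],[0,0,0],[0,0,0],[0,0,0],[0,0,0]]}' 0 45
python3 -m creep '{"xyz":[[0,-0.8,0],[0,-2,0],[0,-3.2,0],[0,-4.4,0],[0,-5,0]],"angular":[[0,0,0],[0,0,0],[0,0,0],[0,0,0],[0,0,0]]}'
```

```text
t: 9.45
eef_pos: [603.3, 224.5, 39.9]
ee_rot: [179.8, 0.0, 116.7]
force: [1.9, 0.9, 3.2]
grip_width: 19.1
grasp_force: 45.0
t: 10.07
eef_pos: [561.2, 203.1, 39.9]
ee_rot: [179.4, -0.0, 116.7]
force: [8.5, 3.7, -3.4]
grip_width: 19.3
grasp_force: 45.0
```

```bash
python3 -m creep '{"xyz":[[0,-0.7,0],[0,-1.4,0],[0,-1.85,0],[0,-1.85,0],[0,-1.85,0]],"angular":[[0,0,0],[0,0,0],[0,0,0],[0,0,0],[0,0,0]]}'
python3 - <<'E'
from h import *
import pickle
go(0,0,0,117)
s=snapshot("wrist"); save(s,'w6.png',(130,60,430,300),2.5); pickle.dump(s,open('w6.pkl','wb'))
E
```

```text
t: 10.7
eef_pos: [545.5, 195.1, 39.9]
ee_rot: [179.4, -0.0, 116.7]
force: [7.8, 2.9, -3.0]
grip_width: 19.6
grasp_force: 45.0
t 10.7 [545.5 195.1  39.9] [179.4  -0.  116.7] F [ 7.8  2.9 -3. ] w 19.6 g 45.0 q [-11.  43. -18. 104.  20.  36. -14.]
cm [  7.07 -57.54   3.39] deg [ 0.6 -0.  -0.3]
```

View pics/w6.png

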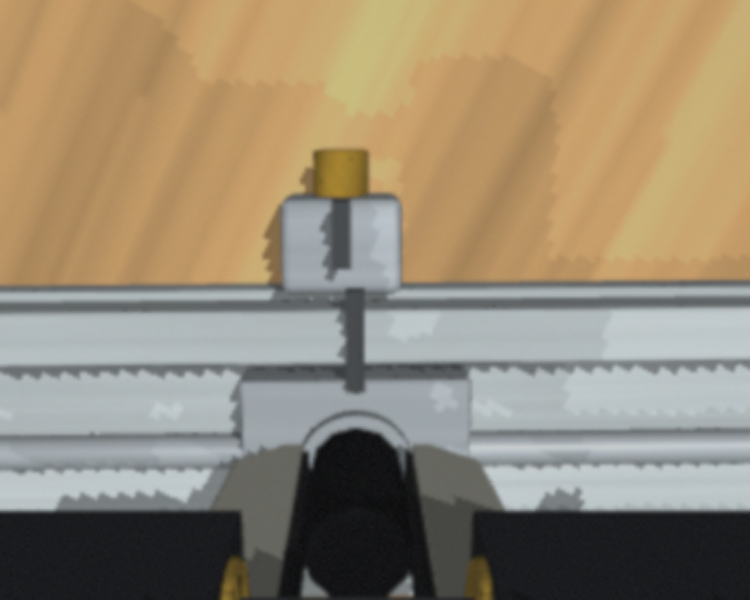

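The ridge is at crop x 341 and the pointer at 354. With the 4 mm bar about 19 px wide, it is about 2.7 mm short, so I pull 2.6 mm more.

```bash
python3 -m creep '{"xyz":[[0,-0.26,0],[0,-0.26,0],[0,-0.26,0],[0,-0.26,0],[0,-0.26,0]],"angular":[[0,0,0],[0,0,0],[0,0,0],[0,0,0],[0,0,0]]}'
python3 - <<'E'
from h import *
s=snapshot("wrist"); save(s,'w7.png',(230,120,330,220),6); s=snapshot("top"); save(s,'t3.png',(170,150,400,290),3.4)
E
```

```text
t: 11.38
eef_pos: [543.4, 194.0, 39.9]
ee_rot: [179.4, -0.0, 116.7]
force: [8.4, 3.1, -4.0]
grip_width: 19.3
grasp_force: 45.0
```

View pics/w7.png

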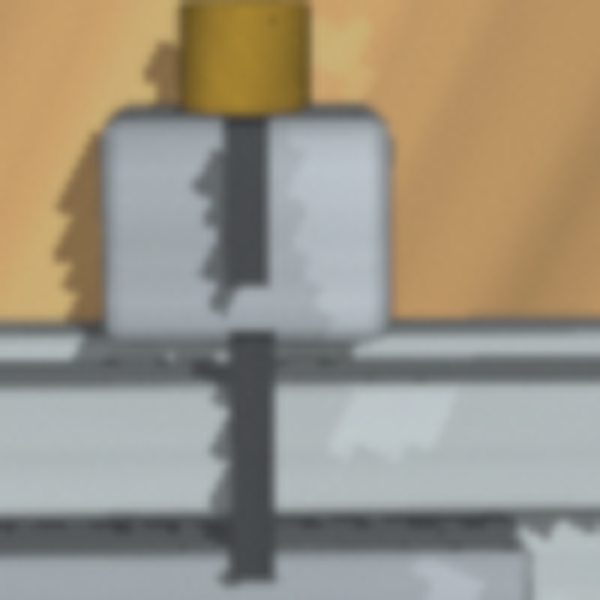

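The pointer (crop x 252) and the ridge (x 247) are lined up within about 0.5 mm. The grip is firm at 45 N, so I'm handing in.

```bash
python3 -m creep '{"xyz":[[0,0,0],[0,0,0],[0,0,0],[0,0,0]],"angular":[[0,0,0],[0,0,0],[0,0,0],[0,0,0]]}'; python3 -c "
from plant import *
print(sign_off())"
```

```text
t: 11.98
eef_pos: [543.4, 194.0, 39.9]
ee_rot: [179.4, -0.0, 116.7]
force: [7.6, 2.7, -3.1]
grip_width: 18.9
grasp_force: 45.0
the job is handed in; nothing more can be done
None
```

I pressed the stop button fully and let it come back up, turned its head to the end stop, and am holding the run slide with its pointer about 0.5 mm from the mark; the job is handed in at about 12 s, with no verdict returned.

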